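# Set out a tub and hold the sweet bin open

## Robot

A 6-joint arm with a two-finger parallel gripper is mounted at the origin on the work surface. World frame = base frame: x ahead of the robot, y to its left, z up, the work surface at z = 0. Lengths are in mm, angles in rad, forces in N, time in s.
With the tool pointing down it reaches from about 300 to 775 mm from the base axis. Payload 14.6 kg.
Tool frame: the origin (TCP) lies between the finger pads; the fingertips stand manip.tip_reach ahead of it and the grasp point (between the pads) lies 5 mm behind it (manip.tip_reach is the distance from the TCP to the fingertips, in mm); z points along the fingers, y is the line along which they close (so a half turn about z gives the same grasp; the last joint's range is limited). The gripper opens to 94 mm and grips with 3 to 60 N. Pads are 16 mm wide; open, the fingers measure 119 mm over their backs; the gripper's body (75 mm by 177 mm) begins 78 mm behind the grasp point.
Start: joints at [1.083, 0.3, 1.521, -0, 1.321, -0.067], TCP at [224.666, 502.01, 219.446] pointing down, gripper open.
Joint ranges: [-3.03, 3.03], [-0.79, 2.21], [0.23, 2.52], [-1.04, 4.18], [0, 3.07], [-2.55, 2.55]. Speed limits (rad/s): [2.22, 2.22, 2.57, 3.14, 3.14, 3.14].

## Interface

Orientations are given as [roll, pitch, yaw] about the fixed x, y, z axes, in that order (R = Rz(yaw) Ry(pitch) Rx(roll)).
In Python, from cell import manip gives the robot as it stands. The module is installed in compiled form; this text tells all that it offers.
- The arm moves only by the shell command python3 -m creep 'ROWS' [FORCE]. ROWS is JSON, a list of rows, each a list of 3 entries, a list of its own where there are three numbers: the opening, from -1 (shut) to 1 (fully open), then the shift along the tool's x, y, z in cm, then the turn about the tool's z in units of 5 degrees (1.0 is 5 degrees). In form: [[grip, [tx, ty, tz], roll], ...]. A call has 1 to 12 rows; each row is the pose to reach, as a shift and turn from the pose commanded when the call began, along the tool's axes at that moment; what a row does not reach only later rows make up. A row lasts 1/10 s, in which the tool goes at most 50 mm and 8.59 degrees, less where a joint would pass 70% of its speed; a pose out of reach is approached as far as the arm can. A call with a gripper value outside its range is refused whole. The fingers move at their own pace and stop on an object; FORCE is the grip in N (left out, the last holds). Time passes only in rows, so rows that repeat a pose let the fingers close. It gives the time, the measured TCP pose, the force, the opening and the grip force at its end, in the units of the state.
- manip.read_state(): the state, without advancing time (a new reading comes with each control period).
- manip.camera(name): name is "side" or "top" or "wrist"; returns the picture (480x640x3 uint8, red, green, blue); there is no depth.
- manip.camera_params(name): a dict with "fovy" (degrees; the focal length in pixels is half the picture's height over the tangent of half this angle, whatever the lens; pixels are square), "cx", "cy" (the principal point, pixels), "origin" and "attitude" of the camera in the world. Camera axes: x right, y down, z forward; pixel columns grow to the right and rows downward; lengths in mm; the calibration is good to about 2 mm. A picture is of the moment at which its call begins: read the wrist's pose just before it. camera_params takes no time and is no camera call; for the wrist camera it gives the pose at the moment of the call.
- manip.sign_off(): hands the job in; it is judged then, once.
The state is a dict: "clock": time; "joints": joint angles; "qd": joint speeds; "effort": joint torques, N m; "eef_pos": TCP position; "eef_rot": TCP orientation; "wrist_force": force on the tool from outside, world axes, zero at the start; "moment": the same for the moment, N m; "finger_gap": finger opening in mm; "finger_force": force on a finger pad.
Only numpy, scipy, OpenCV 4.12 (cv2) and the standard library are available. Lean on these libraries where they do the work, as an engineer would, in place of code of your own. Each camera call takes 0.05 s, during which the arm holds its last target. There are 200 camera calls.

## Task

Help me weigh out loose sweets: put the empty oblong tub upright into the nest on the scale's pan, fully down and square, and let go of it. Then lift the flip lid of the sweet bin beside the scale, the one with a little jar on its rear deck, and hold it open at 60 degrees from closed for my scoop - it closes by itself, so finish while still holding it there. Leave the other things on the counter where they stand.

Things in the scene. Friction and masses are not known exactly. Their poses are not given: they have to be found in the camera images.
- tub: The empty oblong tub: grey plastic, open-topped, straight-sided, 110 mm long (its x), 64 mm wide (its y), 58 mm high, walls 3 mm, 40 to 90 g. Origin at the centre of its underside, z up out of its mouth. It stands upright on the counter; a square tub and a round tub of the same plastic stand nearby, and the three trade places from start to start.
- nest (a point): Centre of the flat floor of the nest, an oblong steel-rimmed pocket on the scale's pan, 56 mm above the counter. x along its length (116 mm inside), y across (70 mm inside), z up. Its rim with a small lip flared outward is 14 mm high above the pocket floor and measures 128 by 82 mm over the outside. Either way round is right for the tub.
- scale: The portion scale: white housing 190 mm deep (x) by 160 mm wide (y) by 40 mm high with a steel pan above it; keys and display at its -x end. Fixed to the counter. Origin at the centre of its underside; the nest's centre lies 20 mm from it along +x.
- bin: The sweet bin: clear acrylic box of sweets, 245 mm deep (x), 200 wide (y), 135 high to the rim, fixed. Origin at the centre of its underside; its front, with the pull tab, faces its own -x, towards the robot give or take 0.2 rad. The flip lid covers the front of its top, behind the hinge is a fixed deck 78 mm deep. Two like bins at the counter's left edge are not part of the job.
- lid_hinge (a point): Middle of the lid's hinge line, 137.5 mm above the counter, 45 mm behind the bin's origin along the bin's +x. Its axes are the bin's; the hinge line runs along y. Does not move with the lid. The lid is a clear plate 200 mm wide, 172.5 mm from hinge to front edge, 5 mm thick.
- lid_tab (a point): Grip point on the black plastic pull tab that sticks out level from the middle of the lid's front edge: 28 mm wide (y), 12 thick (z), projecting 46 mm. The point is at mid-thickness, 28 mm past the lid edge, 33 mm before the bin's front wall, 200.5 mm from the hinge line. Axes turn with the lid: x towards the hinge, y along it, z up when closed. Opening, the tab rises and swings to the bin's +x.
- lid (a joint): Opening angle of the flip lid in rad: 0 closed and level, 1.047 is 60 degrees, stop at 1.75. It never stays open: its weight (0.2 to 0.35 kg) and a closing spring pull it shut from any angle; at 60 degrees that takes about 2 N at the tab.
- square_tub: Square tub of the same grey plastic, 86 x 86 x 64 mm, loose; leave it. Origin at the centre of its underside.
- round_tub: Round tub of the same grey plastic, 86 mm across the mouth, 66 mm high, loose; leave it. Origin at the centre of its underside.
- jar: Little glass jar of sweets, 58 mm across, 85 mm high, standing loose on the bin's rear deck behind the hinge (the lid swung past upright would strike it); leave it. Origin at the centre of its underside.
- scoop: Aluminium scoop, about 195 mm long and 50 mm wide, up to 35 mm high, lying loose in front of the bin; leave it. Origin under the back of its pan, handle towards -x.
- lid_stack: Loose stack of thin pale tub lids, 112 x 68 x 20 mm, lying beside the sweet bin; leave it. Origin at the centre of its underside.
- choc_box: Flat brown chocolate box, 124 x 84 x 26 mm, loose; leave it. Origin at the centre of its underside.
Things that resemble listed ones, but are neither listed nor needed, are in the scene too. Of the things that look like the lid_stack, the smaller one is meant.

How it is judged:
By the outcome, as a careful person would: the job done as asked, in the order asked, and still so for the second after the job is handed in, while the arm keeps its last pose, push and grip.
It also fails if it takes over 61 s, if anything falls off the work surface, if the arm or the gripper's body presses on something with over 40 N, if the wrist force passes 120 N, or if a joint passes its speed limit or range.

## Working session

There is one attempt and no reset: what is moved stays moved. The work goes in short steps, Python scripts to look and compute and a shell command to move; the robot and the scene stay as the last step left them, time stands still between calls to the robot, and variables do not carry over. Pictures are saved under pics/ and viewed, at most 10 in all, crops included, and the job is handed in when it is done.

```bash
mkdir -p pics; python3 - <<'E'
from cell import manip
import cv2,numpy as np
print(manip.tip_reach, manip.read_state())
for n in("top","side"):
    print(n,manip.camera_params(n))
    im=manip.camera(n); cv2.imwrite(f"pics/{n}0.png",im[:,:,::-1])
print(manip.camera_params("wrist"))
E
```

```text
14.0 {'clock': 0.0, 'joints': array([ 1.08340262e+00,  3.00461353e-01,  1.52160630e+00, -3.84532034e-05,
        1.32070363e+00, -6.65848456e-02]), 'qd': array([-0.00029088,  0.00029603,  0.00043969, -0.00104168, -0.00181214,
       -0.00073945]), 'effort': array([ 2.81815737e-04, -5.31819785e+01, -3.52731335e+01,  7.08423019e-02,
        2.45099701e-02, -3.76970365e-05]), 'eef_pos': array([224.55674288, 501.78649395, 218.88100106]), 'eef_rot': array([-3.14041416e+00, -4.12577163e-05,  2.72079331e+00]), 'wrist_force': array([-0.02224265,  0.49899667, -0.37671217]), 'moment': array([ 0.03028615,  0.03669041, -0.03965418]), 'finger_force': 0.0, 'finger_gap': 93.72082145881585}
top {'fovy': 48.12932726124442, 'cx': 313.39724608308615, 'cy': 237.81681983052025, 'origin': array([ 220.61833162,   -6.36490309, 1626.92095709]), 'attitude': array([-2.94297988,  0.00656496, -1.58102569])}
side {'fovy': 53.820879087043444, 'cx': 320.5499927965513, 'cy': 233.13659908059083, 'origin': array([  14.56955237, -642.93457206, 1067.64894345]), 'attitude': array([-2.42106698,  0.01363883, -0.68837013])}
{'fovy': 62.386598426947174, 'cx': 321.54688047204127, 'cy': 235.5926137911061, 'origin': array([155.83085358, 532.29530195, 384.34750809]), 'attitude': array([2.88408916e+00, 1.29837079e-03, 1.15017468e+00])}
```

View pics/top0.png

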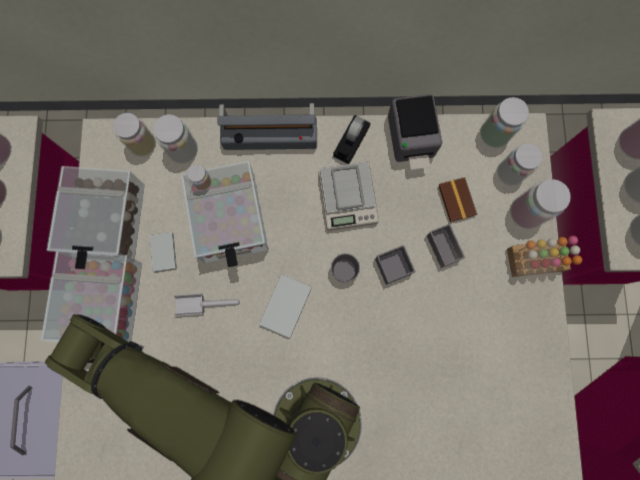

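View pics/side0.png

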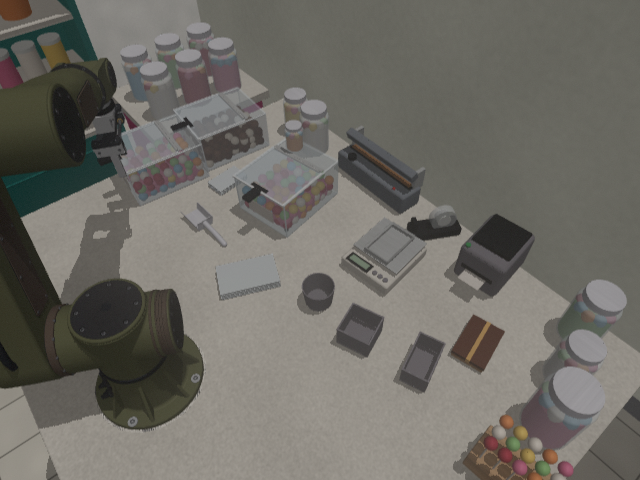

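Top view: candidate tubs are oblong (445,246), square (394,265) and round (344,268). The narrow one at (445,246) fits the oblong tub. The scale is at (349,197). The bin with the jar at (198,178) on its rear deck is at (223,212), with its tab at (231,254). I'll confirm these in an enlarged crop.

```bash
cat > h.py <<'E'
import numpy as np
from scipy.spatial.transform import Rotation as R
from cell import manip
def cam(n):
    p=manip.camera_params(n); f=240/np.tan(np.radians(p['fovy']/2))
    return f,p['cx'],p['cy'],np.array(p['origin']),R.from_euler('xyz',p['attitude']).as_matrix()
def at(c,uv,z):
    f,cx,cy,o,M=c; d=M@np.array([(uv[0]-cx)/f,(uv[1]-cy)/f,1]); return o+d*(z-o[2])/d[2]
def px(c,P):
    f,cx,cy,o,M=c; q=(np.atleast_2d(P)-o)@M; return np.c_[cx+f*q[:,0]/q[:,2],cy+f*q[:,1]/q[:,2]]
def tri(c1,a,c2,b):
    A=[];B=[]
    for (f,cx,cy,o,M),uv in((c1,a),(c2,b)):
        d=M@np.array([(uv[0]-cx)/f,(uv[1]-cy)/f,1]);d/=np.linalg.norm(d);Q=np.eye(3)-np.outer(d,d);A.append(Q);B.append(Q@o)
    return np.linalg.lstsq(np.vstack(A),np.hstack(B),rcond=None)[0]
E
python3 - <<'E'
import cv2,numpy as np
t=cv2.imread('pics/top0.png')
a=cv2.resize(t[155:289,315:475],(0,0),fx=5,fy=5,interpolation=cv2.INTER_CUBIC)[:600,:800]
cv2.imwrite('pics/cropA.png',a)
b=cv2.resize(t[155:275,175:275],(0,0),fx=5,fy=5,interpolation=cv2.INTER_CUBIC)
cv2.imwrite('pics/cropB.png',b); print(a.shape,b.shape)
E
```

```text
(600, 800, 3) (600, 500, 3)
```

View pics/cropA.png

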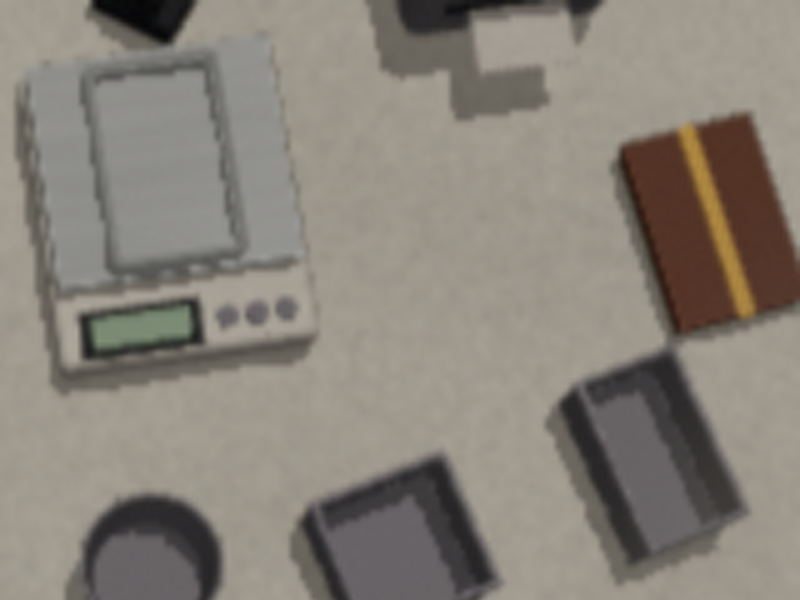

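View pics/cropB.png

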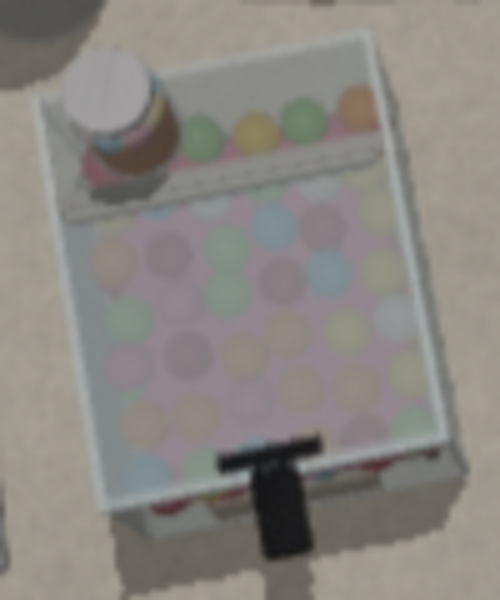

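The crop confirms the oblong tub: rim corners at crop px (575,388), (672,352), (745,515) and (633,560), i.e. top px about (430..464, 225..267). The square tub is plainly squarer and the round tub is round. The nest's outer corners are at crop px (82,68), (208,50), (245,255) and (110,273). The bin has the jar at its rear left and its tab at crop px (285,510).

```bash
cat > m.py <<'E'
from h import *
from scipy.optimize import least_squares
c=cam('top')
def fit(pts,L,W,z,x0,off,s=5):
    uv=np.array(pts)/s+off-0.4
    def corners(p):
        X=np.array([[L/2,W/2],[L/2,-W/2],[-L/2,-W/2],[-L/2,W/2]])
        ca,sa=np.cos(p[2]),np.sin(p[2]); X=X@np.array([[ca,sa],[-sa,ca]])+p[:2]
        return np.c_[X,np.full(4,z)]
    r=least_squares(lambda p:(px(c,corners(p))-uv).ravel(),x0); return r.x.round(3),np.abs(r.fun).max().round(2)
A=(315,155);B=(175,155)
print('tub',fit([(575,388),(672,352),(745,515),(633,560)],110,64,58,(500,-300,0),A))
print('nest',fit([(82,68),(208,50),(245,255),(110,273)],128,82,70,(500,-100,0),A))
print('bin top',fit([(40,98),(368,35),(447,440),(102,508)],250,200,138,(500,200,0),B))
for n,q in(('tab end',(286,556)),('tab mid',(278,512))): print(n,at(c,np.array(q)/5+B-.4,137.5))
s=manip.read_state(); print(s['eef_pos'],s['eef_rot'])
E
python3 m.py
```

```text
tub (array([ 5.09532e+02, -3.91645e+02,  3.24000e-01]), np.float64(1.49))
nest (array([ 6.89791e+02, -1.01643e+02,  1.30000e-01]), np.float64(0.79))
bin top (array([6.10577e+02, 2.59795e+02, 1.88000e-01]), np.float64(1.25))
tab end [443.18217433 229.67386396 137.5       ]
tab mid [468.2002614 234.6670782 137.5      ]
[224.56626425 501.82820997 218.94740145] [-3.14056500e+00 -8.15877556e-05  2.72080042e+00]
```

```bash
cat > go.py <<'E'
import sys
from h import *
def go(x,y,z,yaw):
    s=manip.read_state(); M=R.from_euler('xyz',s['eef_rot']).as_matrix()
    d=M.T@(np.array([x,y,z])-s['eef_pos'])/10
    w=R.from_euler('xyz',s['eef_rot']).as_euler('xyz')[2]
    t=-np.degrees((yaw-w+np.pi)%(2*np.pi)-np.pi)/5
    print('clock',round(s['clock'],2),'at',s['eef_pos'].round(1),s['eef_rot'].round(4),'gap',s['finger_gap'].round(1),'F',s['wrist_force'].round(1)); print('shift',d.round(3),'roll',t.round(3))
if __name__=='__main__': go(*map(float,sys.argv[1:5]))
E
python3 go.py 509.5 -391.6 250 0.324
```

```text
Traceback (most recent call last):
  File "go.py", line 9, in <module>
    if __name__=='__main__': go(*map(float,sys.argv[1:5]))
                             ~~^^^^^^^^^^^^^^^^^^^^^^^^^^^
  File "go.py", line 8, in go
    print('clock',round(s['clock'],2),'at',s['eef_pos'].round(1),s['eef_rot'].round(4),'gap',s['finger_gap'].round(1),'F',s['wrist_force'].round(1)); print('shift',d.round(3),'roll',t.round(3))
                                                                                             ^^^^^^^^^^^^^^^^^^^^^
AttributeError: 'float' object has no attribute 'round'
```

```bash
sed -i "s/s\['finger_gap'\].round(1)/round(s['finger_gap'],1)/" go.py; python3 go.py 509.5 -391.6 250 0.324
```

```text
clock 0.1 at [224.6 501.8 218.9] [-3.1406e+00 -1.0000e-04  2.7208e+00] gap 94.0 F [-0.8 -0.4 -0. ]
shift [-62.503 -69.913  -3.039] roll 27.465
```

```bash
python3 -m creep '[[1,[0,0,-3],0],[1,[-62.5,-69.9,-3.1],27.5],[1,[-62.5,-69.9,-3.1],27.5],[1,[-62.5,-69.9,-3.1],27.5],[1,[-62.5,-69.9,-3.1],27.5],[1,[-62.5,-69.9,-3.1],27.5],[1,[-62.5,-69.9,-3.1],27.5],[1,[-62.5,-69.9,-3.1],27.5],[1,[-62.5,-69.9,-3.1],27.5],[1,[-62.5,-69.9,-3.1],27.5],[1,[-62.5,-69.9,-3.1],27.5],[1,[-62.5,-69.9,-3.1],27.5]]'; python3 go.py 509.5 -391.6 250 0.324
```

```text
clock: 1.3
eef_pos: [391.8, -24.1, 250.1]
eef_rot: [3.141, -0.0, 1.064]
wrist_force: [0.7, 1.1, 0.4]
finger_gap: 93.8
finger_force: 0.0
clock 1.3 at [391.8 -24.1 250.1] [ 3.1412e+00 -2.0000e-04  1.0645e+00] gap 93.8 F [0.7 1.1 0.4]
shift [-2.6429e+01  2.8114e+01  1.9000e-02] roll 8.485
```

```bash
python3 -m creep '[[1,[-26.4,28.1,0],8.4],[1,[-26.4,28.1,0],8.4],[1,[-26.4,28.1,0],8.4],[1,[-26.4,28.1,0],8.4],[1,[-26.4,28.1,0],8.4],[1,[-26.4,28.1,0],8.4],[1,[-26.4,28.1,0],8.4],[1,[-26.4,28.1,0],8.4],[1,[-26.4,28.1,0],8.4],[1,[-26.4,28.1,0],8.4],[1,[-26.4,28.1,0],8.4],[1,[-26.4,28.1,0],8.4]]'; python3 go.py 509.5 -391.6 250 0.324; python3 - <<'E'
from h import *
import cv2,pickle
c=cam('wrist'); im=manip.camera('wrist'); cv2.imwrite('pics/w1.png',im[:,:,::-1]); pickle.dump(c,open('w1.pkl','wb'))
E
```

```text
clock: 2.5
eef_pos: [511.9, -387.4, 250.6]
eef_rot: [3.141, -0.0, 0.339]
wrist_force: [0.5, -0.0, -0.0]
finger_gap: 93.8
finger_force: 0.0
clock 2.5 at [ 511.9 -387.4  250.6] [ 3.1411e+00 -3.0000e-04  3.3870e-01] gap 93.8 F [ 0.5 -0.  -0. ]
shift [-0.366  0.315  0.064] roll 0.169
```

View pics/w1.png

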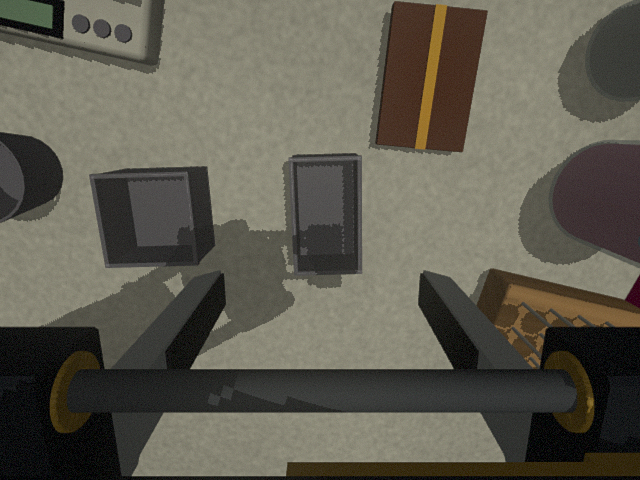

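Wrist view: the oblong tub is clear at rim px (290,156)–(361,273). The square tub is at (150,215) and the choc box at (430,75); neither is in the way.

```bash
python3 - <<'E'
import pickle,cv2
from h import *
from scipy.optimize import least_squares
c=pickle.load(open('w1.pkl','rb'))
uv=np.array([(290,157),(361,154),(361.5,272.5),(289.5,272)])
def cor(p,z=58):
    X=np.array([[55,32],[55,-32],[-55,-32],[-55,32]]);ca,sa=np.cos(p[2]),np.sin(p[2])
    return np.c_[X@np.array([[ca,sa],[-sa,ca]])+p[:2],np.full(4,z)]
r=least_squares(lambda p:(px(c,cor(p))-uv).ravel(),(510,-390,.32))
print(r.x,r.fun.reshape(4,2).round(1))
im=cv2.imread('pics/w1.png')
im=cv2.resize(im[140:290,270:380],(0,0),fx=4,fy=4,interpolation=cv2.INTER_CUBIC)
for z,col in((58,(0,0,255)),(0,(0,255,0))):
    cv2.polylines(im,[((px(c,cor(r.x,z))-(270,140)+.5)*4).astype(int)],True,col,1)
cv2.imwrite('pics/w1c.png',im)
E
```

```text
[ 5.10146586e+02 -3.91507597e+02  3.45769908e-01] [[-0.8 -1.4]
 [ 0.3  1.1]
 [-2.3 -0.3]
 [ 2.8  0.6]]
```

View pics/w1c.png

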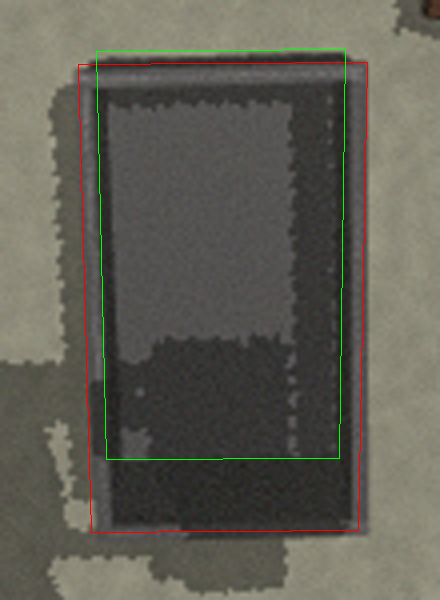

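```bash
python3 go.py 510 -391.5 40 0.343
```

```text
clock 2.55 at [ 511.9 -387.5  250.7] [ 3.141e+00 -4.000e-04  3.387e-01] gap 94.3 F [-0.3 -0.5  0.5]
shift [-0.324  0.298 21.069] roll -0.049
```

```bash
python3 -m creep '[[1,[-0.32,0.3,0],-0.05],[1,[-0.32,0.3,5],-0.05],[1,[-0.32,0.3,10],-0.05],[1,[-0.32,0.3,15],-0.05],[1,[-0.32,0.3,18],-0.05],[1,[-0.32,0.3,20],-0.05],[1,[-0.32,0.3,21.1],-0.05],[1,[-0.32,0.3,21.1],-0.05],[1,[-0.32,0.3,21.1],-0.05],[1,[-0.32,0.3,21.1],-0.05]]' 15; python3 -m creep '[[-0.2,[0,0,0],0],[-0.2,[0,0,0],0],[-0.2,[0,0,0],0],[-0.2,[0,0,0],0],[-0.2,[0,0,0],0],[-0.2,[0,0,0],0],[-0.2,[0,0,0],0],[-0.2,[0,0,0],0]]'; python3 go.py 510 -391.5 40 0.343
```

```text
clock: 3.55
eef_pos: [510.4, -392.8, 40.6]
eef_rot: [3.14, -0.001, 0.342]
wrist_force: [-0.2, 0.3, -0.1]
finger_gap: 93.8
finger_force: 0.0
clock: 4.35
eef_pos: [509.8, -392.3, 39.2]
eef_rot: [3.141, -0.0, 0.342]
wrist_force: [-0.3, 0.6, 2.1]
finger_gap: 63.9
finger_force: 14.9
clock 4.35 at [ 509.8 -392.3   39.2] [ 3.1415e+00 -1.0000e-04  3.4210e-01] gap 63.9 F [-0.3  0.6  2.1]
shift [ 0.042 -0.071 -0.085] roll -0.01
```

```bash
python3 -m creep '[[-0.2,[0,0,-1],0],[-0.2,[0,0,-3],0],[-0.2,[0,0,-6],0],[-0.2,[0,0,-10],0],[-0.2,[0,0,-14],0],[-0.2,[0,0,-18],0],[-0.2,[0,0,-20],0],[-0.2,[0,0,-20],0],[-0.2,[0,0,-20],0]]'; python3 go.py 590.6 -114.6 240 0.13
```

```text
clock: 5.25
eef_pos: [509.6, -392.1, 238.4]
eef_rot: [-3.141, 0.0, 0.342]
wrist_force: [0.1, 0.8, -1.3]
finger_gap: 64.3
finger_force: 14.9
clock 5.25 at [ 509.6 -392.1  238.4] [-3.141e+00  3.000e-04  3.421e-01] gap 64.3 F [ 0.1  0.8 -1.3]
shift [ 16.94  -23.425  -0.151] roll 2.43
```

```bash
python3 -m creep '[[-0.2,[3,-4,0],0.4],[-0.2,[6,-8,0],0.8],[-0.2,[9,-12,0],1.2],[-0.2,[12,-16,0],1.7],[-0.2,[14,-19,0],2.1],[-0.2,[16,-22,0],2.4],[-0.2,[16.9,-23.4,0],2.43],[-0.2,[16.9,-23.4,0],2.43],[-0.2,[16.9,-23.4,0],2.43],[-0.2,[16.9,-23.4,0],2.43]]'; python3 go.py 590.6 -114.6 240 0.13; python3 - <<'E'
from h import *
import cv2,pickle
c=cam('wrist'); s=manip.read_state(); im=manip.camera('wrist'); cv2.imwrite('pics/w2.png',im[:,:,::-1]); pickle.dump((c,s['eef_pos'],s['eef_rot']),open('w2.pkl','wb'))
E
```

```text
clock: 6.25
eef_pos: [590.1, -116.1, 238.3]
eef_rot: [-3.141, 0.001, 0.129]
wrist_force: [-0.4, 0.4, -0.8]
finger_gap: 64.2
finger_force: 14.9
clock 6.25 at [ 590.1 -116.1  238.3] [-3.1413e+00  1.2000e-03  1.2920e-01] gap 64.2 F [-0.4  0.4 -0.8]
shift [ 0.065 -0.142 -0.174] roll -0.01
```

View pics/w2.png

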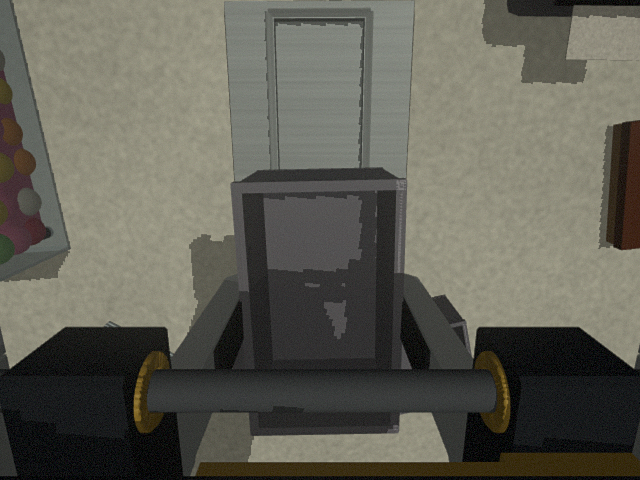

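Wrist view from hover: the nest's rim is at px (269–371, 11…), with its near end hidden behind the held tub, whose rim front corners are at (233,182) and (405,180). I'll take the edge positions numerically.

```bash
python3 - <<'E'
import cv2,numpy as np
g=cv2.cvtColor(cv2.imread('pics/w2.png'),cv2.COLOR_BGR2GRAY).astype(int)
for r in (45,90,135,160):
    p=g[r-6:r+7].mean(0); print(r,'L',list(p[260:286].round().astype(int)),'R',list(p[356:382].round().astype(int)))
print('top rows',list(g[0:34,290:350].mean(1).round().astype(int)))
for r in (200,300): 
    p=g[r-3:r+4].mean(0); print(r,'tubL',list(p[226:250].round().astype(int)),'R',list(p[390:414].round().astype(int)))
print('tub front rows 165..200',list(g[165:202,290:350].mean(1).round().astype(int)))
E
```

```text
45 L [np.int64(127), np.int64(127), np.int64(127), np.int64(128), np.int64(126), np.int64(120), np.int64(91), np.int64(101), np.int64(108), np.int64(110), np.int64(106), np.int64(105), np.int64(106), np.int64(118), np.int64(100), np.int64(70), np.int64(125), np.int64(129), np.int64(127), np.int64(128), np.int64(127), np.int64(128), np.int64(128), np.int64(127), np.int64(128), np.int64(127)] R [np.int64(132), np.int64(131), np.int64(133), np.int64(133), np.int64(113), np.int64(91), np.int64(77), np.int64(62), np.int64(120), np.int64(107), np.int64(100), np.int64(101), np.int64(98), np.int64(98), np.int64(97), np.int64(100), np.int64(111), np.int64(133), np.int64(134), np.int64(134), np.int64(133), np.int64(133), np.int64(132), np.int64(133), np.int64(134), np.int64(133)]
90 L [np.int64(127), np.int64(126), np.int64(127), np.int64(126), np.int64(126), np.int64(128), np.int64(128), np.int64(95), np.int64(94), np.int64(109), np.int64(113), np.int64(112), np.int64(108), np.int64(106), np.int64(111), np.int64(127), np.int64(71), np.int64(101), np.int64(128), np.int64(128), np.int64(128), n
[... 3767 characters left out ...]
 np.int64(32), np.int64(30), np.int64(41), np.int64(54), np.int64(64), np.int64(64), np.int64(64), np.int64(65), np.int64(63), np.int64(64), np.int64(67)]
tub front rows 165..200 [np.int64(124), np.int64(125), np.int64(126), np.int64(99), np.int64(61), np.int64(49), np.int64(49), np.int64(50), np.int64(51), np.int64(50), np.int64(50), np.int64(50), np.int64(49), np.int64(49), np.int64(47), np.int64(56), np.int64(82), np.int64(88), np.int64(87), np.int64(86), np.int64(86), np.int64(86), np.int64(86), np.int64(86), np.int64(86), np.int64(88), np.int64(77), np.int64(58), np.int64(54), np.int64(55), np.int64(56), np.int64(61), np.int64(69), np.int64(79), np.int64(85), np.int64(86), np.int64(85)]
```

```bash
cat > fit2.py <<'E'
import pickle
from h import *
from scipy.optimize import least_squares
c,ep,er=pickle.load(open('w2.pkl','rb'))
def solve(obs,z,x0):
    P=np.array([at(c,(u,v),z)[:2] for u,v,*_ in obs])
    def res(p):
        d=P-p[:2]; ca,sa=np.cos(p[2]),np.sin(p[2]); L=np.c_[d@[ca,sa],d@[-sa,ca]]
        return [L[i,o[2]]-o[3] for i,o in enumerate(obs)]
    r=least_squares(res,x0); return r.x.round(4),np.round(r.fun,1)
o=[(265.7,45,1,41),(266.9,90,1,41),(268,135,1,41),(269.5,160,1,41),(371.9,45,1,-41),(370.6,90,1,-41),(369.3,135,1,-41),(368.6,160,1,-41),(320,7.8,0,64)]
print('nest outer z70',solve(o,70,(690,-100,.13)))
print(at(c,(269,7.8),70)[:2],at(c,(371.5,7.8),70)[:2])
z=ep[2]-39.2+58
t=[(231.3,200,1,32),(406.5,200,1,-32),(320,180.3,0,55),(250,433,0,-55),(399,432,0,-55)]
print('tub',ep,er,solve(t,z,(590,-115,.13)))
E
python3 fit2.py
```

```text
nest outer z70 (array([ 6.874515e+02, -1.009530e+02,  1.290000e-01]), array([-0. ,  0.2,  0.5, -0.1, -0.1, -0.1, -0.1, -0.2, -0. ]))
[746.07523556 -55.49112442] [ 756.07056644 -132.3085966 ]
tub [ 590.132794   -116.09628638  238.25833987] [-3.14130349e+00  1.17412967e-03  1.29155919e-01] (array([ 5.89382e+02, -1.15238e+02,  1.37000e-01]), array([ 0.7, -0.7,  0.4, -0.2, -0.2]))
```

```bash
python3 go.py 688.4 -101.9 125 0.129
```

```text
clock 6.3 at [ 590.2 -116.2  238.5] [-3.1414e+00  9.0000e-04  1.2880e-01] gap 64.1 F [ 0.  -0.3 -0.6]
shift [ 9.936 -0.152 11.339] roll -0.002
```

```bash
python3 -m creep '[[-0.2,[3,0,0],0],[-0.2,[6,-0.1,2],0],[-0.2,[9,-0.15,5],0],[-0.2,[9.9,-0.15,8],0],[-0.2,[9.9,-0.15,10],0],[-0.2,[9.9,-0.15,11.3],0],[-0.2,[9.9,-0.15,11.3],0],[-0.2,[9.9,-0.15,11.3],0],[-0.2,[9.9,-0.15,11.3],0]]'; python3 go.py 688.4 -101.9 95.2 0.129;  python3 - <<'E'
from h import *
import cv2,pickle
c=cam('side'); im=manip.camera('side'); cv2.imwrite('pics/s1.png',cv2.resize(im[180:330,310:470,::-1],(0,0),fx=4,fy=4,interpolation=cv2.INTER_CUBIC))
E
```

```text
clock: 7.2
eef_pos: [689.0, -101.2, 127.9]
eef_rot: [3.141, -0.002, 0.13]
wrist_force: [0.1, -1.2, 0.3]
finger_gap: 64.1
finger_force: 14.9
clock 7.2 at [ 689.  -101.2  127.9] [ 3.1408e+00 -2.4000e-03  1.2970e-01] gap 64.1 F [ 0.1 -1.2  0.3]
shift [-0.072  0.062  3.267] roll 0.008
```

```bash
python3 -m creep '[[-0.2,[0,0,0],0],[-0.2,[0,0,0],0]]'; python3 go.py 688.4 -101.9 95.2 0.129
```

```text
clock: 7.45
eef_pos: [688.6, -100.8, 126.6]
eef_rot: [3.141, -0.001, 0.13]
wrist_force: [0.5, -0.0, 0.7]
finger_gap: 64.1
finger_force: 14.9
clock 7.45 at [ 688.6 -100.8  126.6] [ 3.1413e+00 -8.0000e-04  1.3010e-01] gap 64.1 F [ 0.5 -0.   0.7]
shift [-0.037  0.104  3.145] roll 0.013
```

```bash
python3 -m creep '[[-0.2,[-0.02,0.08,0],0],[-0.2,[-0.02,0.08,0.8],0],[-0.2,[-0.02,0.08,1.4],0],[-0.2,[-0.02,0.08,2.0],0],[-0.2,[-0.02,0.08,2.4],0],[-0.2,[-0.02,0.08,2.7],0],[-0.2,[-0.02,0.08,2.7],0],[-0.2,[-0.02,0.08,2.7],0]]'; python3 go.py 688.4 -101.9 95.2 0.129
```

```text
clock: 8.25
eef_pos: [688.5, -101.6, 99.2]
eef_rot: [3.142, -0.0, 0.13]
wrist_force: [-0.5, -0.1, -1.1]
finger_gap: 64.0
finger_force: 14.9
clock 8.25 at [ 688.5 -101.6   99.2] [ 3.1415e+00 -3.0000e-04  1.3010e-01] gap 64.0 F [-0.5 -0.1 -1.1]
shift [-0.012  0.024  0.4  ] roll 0.012
```

```bash
python3 -m creep '[[-0.2,[0,0,0.2],0],[-0.2,[0,0,0.35],0],[-0.2,[0,0,0.45],0],[-0.2,[0,0,0.45],0],[-0.2,[0,0,0.45],0]]'; python3 go.py 688.4 -101.9 95.2 0.129
```

```text
clock: 8.75
eef_pos: [688.5, -101.6, 95.2]
eef_rot: [3.141, -0.0, 0.13]
wrist_force: [-3.2, 1.1, 6.0]
finger_gap: 64.5
finger_force: 14.9
clock 8.75 at [ 688.5 -101.6   95.2] [ 3.1414e+00 -5.0000e-04  1.3020e-01] gap 64.5 F [-3.2  1.1  6. ]
shift [-0.011  0.028 -0.   ] roll 0.013
```

Contact is at the expected height with 6 N, so the tub is seated. Release, rise and check.

```bash
python3 -m creep '[[0.1,[0,0,0],0],[0.4,[0,0,0],0],[0.8,[0,0,0],0],[0.8,[0,0,0],0],[0.8,[0,0,0],0],[0.8,[0,0,-3],0],[0.8,[0,0,-7],0],[0.8,[0,0,-11],0],[0.8,[0,0,-15],0],[0.8,[0,0,-15],0],[0.8,[0,0,-15],0],[0.8,[0,0,-15],0]]'; python3 go.py 688.4 -101.9 95.2 0.129; python3 - <<'E'
from h import *
import cv2
for n,(a,b,x,y) in (('wrist',(60,330,200,460)),('side',(190,310,320,450))):
    c=cam(n); im=manip.camera(n)[:,:,::-1]
    k=2 if n=='wrist' else 4
    im=cv2.resize(im[a:b,x:y],(0,0),fx=k,fy=k,interpolation=cv2.INTER_CUBIC)
    def R2(p,X,z):
        ca,sa=np.cos(p[2]),np.sin(p[2]);return np.c_[np.array(X)@np.array([[ca,sa],[-sa,ca]])+p[:2],np.full(4,z)]
    nst=(687.9,-101.2,.129)
    for L,W,z,col in((55,32,114,(0,0,255)),(64,41,70,(0,255,0))):
        q=px(c,R2(nst,[[L,W],[L,-W],[-L,-W],[-L,W]],z)); cv2.polylines(im,[((q-(x,y if 0 else a)+.5)*k).astype(int)],True,col,1)
    A=im if n=='wrist' else None
    if n=='wrist': w=im
    else: s=im
H=max(w.shape[0],s.shape[0]); pad=lambda i:cv2.copyMakeBorder(i,0,H-i.shape[0],0,0,0)
o=np.hstack([pad(w),pad(s)]); print(o.shape); f=min(1,799/o.shape[1]); o=cv2.resize(o,(0,0),fx=f,fy=f); cv2.imwrite('pics/chk.png',o)
E
```

```text
clock: 9.95
eef_pos: [688.0, -101.6, 242.8]
eef_rot: [-3.141, 0.002, 0.13]
wrist_force: [-0.2, -0.5, -0.5]
finger_gap: 84.4
finger_force: 0.0
clock 9.95 at [ 688.  -101.6  242.8] [-3.1409e+00  2.3000e-03  1.3000e-01] gap 84.4 F [-0.2 -0.5 -0.5]
shift [ 0.071  0.048 14.76 ] roll 0.012
(540, 1040, 3)
```

View pics/chk.png

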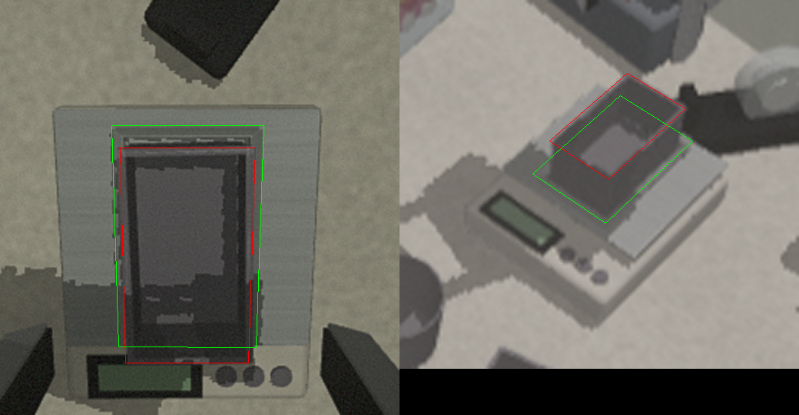

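The check view shows the tub rim on the predicted z=114 outline (red), square inside the nest rim (green), and released. Now over to the lid tab.

```bash
python3 go.py 457.3 230.6 240 0.188
```

```text
clock 10.05 at [ 688.1 -101.6  242.8] [-3.1408e+00  2.4000e-03  1.3000e-01] gap 84.6 F [-0.4  0.1 -0.1]
shift [-18.573 -35.928   0.357] roll -0.664
```

```bash
python3 -m creep '[[0.1,[-18.6,-35.9,0.3],-0.66],[0.1,[-18.6,-35.9,0.3],-0.66],[0.1,[-18.6,-35.9,0.3],-0.66],[0.1,[-18.6,-35.9,0.3],-0.66],[0.1,[-18.6,-35.9,0.3],-0.66],[0.1,[-18.6,-35.9,0.3],-0.66],[0.1,[-18.6,-35.9,0.3],-0.66],[0.1,[-18.6,-35.9,0.3],-0.66],[0.1,[-18.6,-35.9,0.3],-0.66],[0.1,[-18.6,-35.9,0.3],-0.66],[0.1,[-18.6,-35.9,0.3],-0.66],[0.1,[-18.6,-35.9,0.3],-0.66]]' 20;python3 -m creep '[[0.1,[0,0,0],0],[0.1,[0,0,0],0]]'; python3 go.py 457.3 230.6 240 0.188; python3 - <<'E'
from h import *
import cv2,pickle
c=cam('wrist'); s=manip.read_state(); im=manip.camera('wrist')[:,:,::-1].copy(); cv2.imwrite('pics/w3raw.png',im);pickle.dump((c,s['eef_pos'],s['eef_rot']),open('w3.pkl','wb'))
h=np.array([657.3,268.7,137.5]);a=.188;X=np.array([np.cos(a),np.sin(a),0]);Y=np.array([-np.sin(a),np.cos(a),0])
q=px(c,np.array([h+x*X+y*Y+[0,0,z] for x,y,z in((-172.5,14,6),(-218.5,14,6),(-218.5,-14,6),(-172.5,-14,6))]))
cv2.polylines(im,[(q*16+8).astype(int)],True,(0,255,0),1,shift=4)
q=px(c,np.array([h+x*X+y*Y+[0,0,2.5] for x,y in((-172.5,100),(-172.5,-100),(0,-100),(0,100))])); cv2.polylines(im,[(q*16+8).astype(int)],True,(0,0,255),1,shift=4)
cv2.imwrite('pics/w3.png',im)
E
```

```text
clock: 11.25
eef_pos: [458.1, 229.2, 241.2]
eef_rot: [3.141, 0.0, 0.186]
wrist_force: [-0.1, 0.1, -0.5]
finger_gap: 51.9
finger_force: 0.0
clock: 11.45
eef_pos: [457.8, 229.6, 241.4]
eef_rot: [3.142, 0.0, 0.187]
wrist_force: [-0.2, -0.7, 0.3]
finger_gap: 51.9
finger_force: 0.0
clock 11.45 at [457.8 229.6 241.4] [3.1415e+00 2.0000e-04 1.8650e-01] gap 51.9 F [-0.2 -0.7  0.3]
shift [-0.028 -0.106  0.139] roll -0.017
```

View pics/w3.png

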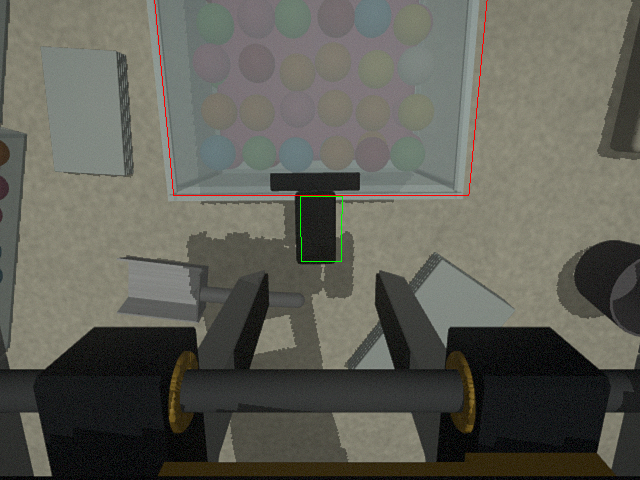

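The wrist view shows the tab at px x 296–336, its end at row 264, and the lid's front edge at row ~199. That is about 3 mm left of and 2 mm nearer than my outline. The lid stack, scoop and jar are clear. I'll refine the numbers.

```bash
python3 - <<'E'
import pickle,cv2
from h import *
c,ep,er=pickle.load(open('w3.pkl','rb')); g=cv2.cvtColor(cv2.imread('pics/w3raw.png'),cv2.COLOR_BGR2GRAY).astype(float)
L=[];Rr=[]
for r in range(205,256,10):
    p=g[r-2:r+3].mean(0); d=np.diff(cv2.GaussianBlur(p[None],(3,1),0)[0])
    l=285+np.argmin(d[285:305])+.5; rr=325+np.argmax(d[325:345])+.5; print(r,l,rr,at(c,(l,r),143.5)[:2].round(1),at(c,(rr,r),143.5)[:2].round(1)); L.append(at(c,(l,r),143.5));Rr.append(at(c,(rr,r),143.5))
m=(np.array(L)+Rr)/2; v=m[0]-m[-1]; print('dir',np.arctan2(v[1],v[0]),'mid',m.mean(0),'width',np.linalg.norm(np.array(L)-Rr,axis=1))
for x in (200,250,380,440):
    p=g[175:215,x-4:x+5].mean(1); print(x,p.round().astype(int).tolist())
p=g[240:280,305:325].mean(1);print('end',p.round().astype(int).tolist())
print('expected yaw .188')
E
```

```text
205 294.5 335.5 [478.3 252.3] [483.4 225.2]
215 294.5 335.5 [471.5 251.2] [476.7 223.9]
225 294.5 335.5 [464.7 250. ] [469.9 222.5]
235 295.5 335.5 [457.9 248.2] [462.9 221.2]
245 295.5 335.5 [450.8 246.9] [455.9 219.8]
255 295.5 335.5 [443.7 245.7] [448.8 218.4]
dir 0.19234126415166733 mid [463.70831975 235.44824404 143.5       ] width [27.59296784 27.77318831 27.95577844 27.4544757  27.63737576 27.82272911]
200 [113, 112, 108, 106, 104, 104, 108, 111, 115, 118, 119, 121, 134, 134, 135, 136, 136, 135, 125, 112, 145, 150, 149, 150, 148, 152, 116, 109, 113, 124, 134, 137, 135, 134, 132, 133, 133, 133, 134, 134]
250 [116, 116, 115, 117, 115, 117, 117, 116, 116, 116, 116, 128, 130, 132, 131, 132, 132, 126, 111, 118, 148, 150, 149, 150, 151, 123, 85, 83, 104, 130, 132, 129, 132, 132, 134, 135, 136, 137, 136, 135]
380 [119, 117, 118, 117, 117, 117, 117, 119, 118, 118, 129, 133, 135, 133, 133, 134, 127, 112, 118, 151, 153, 152, 154, 154, 122, 88, 86, 116, 138, 138, 137, 136, 135, 134, 134, 135, 134, 134, 136, 134]
440 [123, 120, 117, 110, 107, 103, 102, 107, 111, 119, 139, 144, 142, 141, 142, 142, 138, 114, 139, 151, 152, 151, 151, 152, 135, 131, 132, 132, 133, 134, 136, 135, 134, 130, 130, 131, 131, 132, 132, 133]
end [32, 30, 31, 29, 27, 32, 25, 30, 28, 29, 27, 29, 29, 28, 28, 26, 25, 24, 27, 26, 26, 27, 23, 28, 73, 96, 97, 90, 90, 90, 90, 88, 88, 92, 94, 92, 91, 90, 93, 92]
expected yaw .188
```

```bash
python3 go.py 454.9 233.7 133.5 0.193
```

```text
clock 11.5 at [457.7 229.8 241.4] [3.1416e+00 1.0000e-04 1.8680e-01] gap 51.7 F [-0.7  0.2 -0.4]
shift [-0.2   -0.44  10.794] roll -0.071
```

```bash
python3 -m creep '[[0.1,[-0.2,-0.44,0],-0.07],[0.1,[-0.2,-0.44,2],-0.07],[0.1,[-0.2,-0.44,5],-0.07],[0.1,[-0.2,-0.44,8],-0.07],[0.1,[-0.2,-0.44,10],-0.07],[0.1,[-0.2,-0.44,10.8],-0.07],[0.1,[-0.2,-0.44,10.8],-0.07],[0.1,[-0.2,-0.44,10.8],-0.07],[0.1,[-0.2,-0.44,10.8],-0.07]]' 20;python3 -m creep '[[-0.6,[0,0,0],0],[-0.6,[0,0,0],0],[-0.6,[0,0,0],0],[-0.6,[0,0,0],0],[-0.6,[0,0,0],0],[-0.6,[0,0,0],0]]'; python3 go.py 454.9 233.7 133.5 0.193
```

```text
clock: 12.4
eef_pos: [455.1, 234.4, 134.7]
eef_rot: [-3.141, -0.002, 0.194]
wrist_force: [0.4, -0.8, 0.7]
finger_gap: 51.3
finger_force: 0.0
clock: 13.0
eef_pos: [454.8, 233.4, 133.6]
eef_rot: [3.14, 0.0, 0.194]
wrist_force: [1.0, -5.6, 1.2]
finger_gap: 27.6
finger_force: 20.0
clock 13.0 at [454.8 233.4 133.6] [3.1403e+00 1.0000e-04 1.9370e-01] gap 27.6 F [ 1.  -5.6  1.2]
shift [ 0.014 -0.023  0.006] roll 0.008
```

```bash
python3 -m creep '[[-0.6,[0.02,0,-0.9],0],[-0.6,[0.08,0,-1.77],0],[-0.6,[0.17,0,-2.65],0],[-0.6,[0.31,0,-3.53],0],[-0.6,[0.48,0,-4.4],0],[-0.6,[0.69,0,-5.27],0],[-0.6,[0.94,0,-6.12],0],[-0.6,[1.23,0,-6.96],0],[-0.6,[1.23,0,-6.96],0],[-0.6,[1.23,0,-6.96],0]]' 20; python3 go.py 454.8 233.4 133.6 0.193
```

```text
clock: 14.0
eef_pos: [466.6, 235.8, 202.9]
eef_rot: [3.14, 0.001, 0.193]
wrist_force: [-0.5, -5.5, -2.4]
finger_gap: 27.8
finger_force: 20.0
clock 14.0 at [466.6 235.8 202.9] [3.1401e+00 1.1000e-03 1.9340e-01] gap 27.8 F [-0.5 -5.5 -2.4]
shift [-1.197e+00 -5.000e-03  6.928e+00] roll 0.005
```

```bash
python3 -m creep '[[-0.6,[0.3,0,-0.83],0],[-0.6,[0.68,0,-1.64],0],[-0.6,[1.5,0,-3.22],0],[-0.6,[2.45,0,-4.71],0],[-0.6,[3.53,0,-6.12],0],[-0.6,[4.73,0,-7.43],0],[-0.6,[6.04,0,-8.63],0],[-0.6,[7.45,0,-9.71],0],[-0.6,[8.95,0,-10.66],0],[-0.6,[8.95,0,-10.66],0],[-0.6,[8.95,0,-10.66],0],[-0.6,[8.95,0,-10.66],0]]' 20; python3 go.py 454.8 233.4 133.6 0.193; python3 - <<'E'
from h import *
import cv2
s=manip.read_state(); p=s['eef_pos']+[0,0,5]; h=np.array([654.6,272.7,137.5]); d=p-h; x=-(d[0]*np.cos(.193)+d[1]*np.sin(.193)); print('angle',np.degrees(np.arctan2(d[2],x)),'r',np.hypot(x,d[2]))
c=cam('side'); im=manip.camera('side')[:,:,::-1]; cv2.imwrite('pics/s2raw.png',im)
w=manip.camera('wrist')[:,:,::-1]; cv2.imwrite('pics/w4raw.png',w)
X=np.array([np.cos(.193),np.sin(.193),0]);Y=np.array([-X[1],X[0],0]);k=5;o=(215,90)
im=cv2.resize(im[90:210,215:345],(0,0),fx=k,fy=k,interpolation=cv2.INTER_CUBIC)
for t,col in((57,(255,0,0)),(60,(0,255,0)),(63,(0,0,255))):
    e=-X*np.cos(np.radians(t))+np.array([0,0,1])*np.sin(np.radians(t))
    q=px(c,np.array([h+100*Y,h+100*Y+172.5*e,h-100*Y+172.5*e,h-100*Y])); cv2.polylines(im,[((q-o+.5)*k).astype(int)],True,col,1)
cv2.imwrite('pics/s2.png',im); print(im.shape)
E
```

```text
clock: 15.2
eef_pos: [554.5, 253.1, 309.8]
eef_rot: [3.14, -0.0, 0.193]
wrist_force: [1.2, -6.0, -1.6]
finger_gap: 28.0
finger_force: 20.0
clock 15.2 at [554.5 253.1 309.8] [ 3.1405e+00 -3.0000e-04  1.9320e-01] gap 28.0 F [ 1.2 -6.  -1.6]
shift [-1.0168e+01 -3.0000e-03  1.7619e+01] roll 0.002
angle 60.09205672921996 r 204.55635134260748
(600, 650, 3)
```

View pics/s2.png

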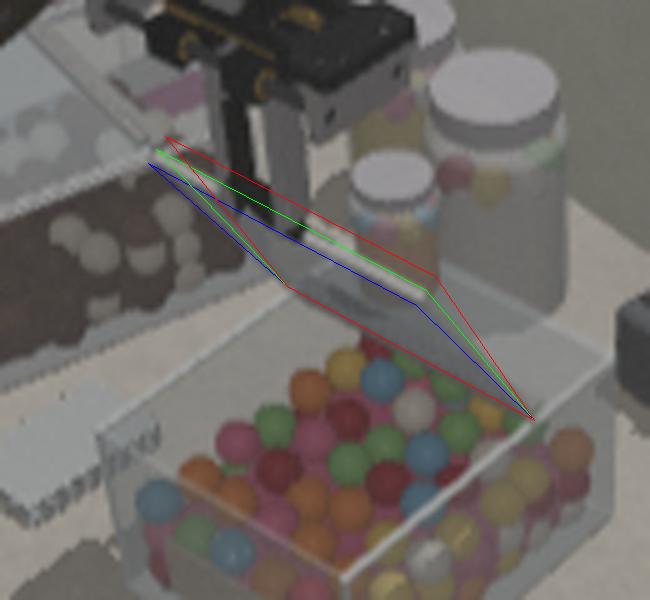

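The lid's front edge lies on the green 60° outline at px (370,262)–(425,295), and the jar is untouched. The kinematics give 60.1°. I'll hold briefly, check that it is steady and hand in.

```bash
python3 -m creep '[[-0.6,[0,0,0],0],[-0.6,[0,0,0],0],[-0.6,[0,0,0],0],[-0.6,[0,0,0],0]]' && python3 -c "
from cell import manip
print(manip.sign_off())"
```

```text
clock: 15.7
eef_pos: [554.5, 253.0, 309.8]
eef_rot: [3.14, -0.0, 0.193]
wrist_force: [0.7, -5.8, -1.2]
finger_gap: 28.0
finger_force: 20.0
the job is handed in; nothing more can be done
None
```

The oblong tub sits square and fully down in the scale's nest and is released; the bin lid is held open at about 60°, and the job was handed in at 15.7 s.

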